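# Lay out the instrument tray for the next eye examination

### The arm

A 6-joint arm with a two-finger parallel gripper is mounted at the origin on the work surface. World frame = base frame: x ahead of the robot, y to its left, z up, the work surface at z = 0. Lengths are in m, angles in rad, forces in N, time in s.
With the tool pointing down it reaches from about 0.325 to 0.9 m from the base axis. Payload 6.1 kg.
Tool frame: the origin (TCP) lies midway between the tips of the shut fingers; the grasp point (between the pads) lies 19 mm behind it; z points along the fingers, y is the line along which they close (so a half turn about z gives the same grasp; the last joint's range is limited). The gripper opens to 85 mm and grips with 20 to 120 N. Pads are 22 mm wide; open, the fingers measure 114 mm over their backs; the gripper's body (76 mm by 85 mm) begins 54 mm behind the grasp point. The pads swing forward as they close: fully open they stand 13 mm farther back than shut.
Start: joints at [-1.303, 0.22, 1.526, -0, 1.395, -0.126], TCP at [0.24, -0.577, 0.231] pointing down, gripper open.
Joint ranges: [-2.98, 2.98], [-0.91, 2.08], [0.09, 2.57], [-1.24, 4.39], [0.2, 2.65], [-2.68, 2.68]. Speed limits (rad/s): [2.57, 2.57, 3.01, 3.14, 3.14, 3.14].

### API

Orientations are given as [roll, pitch, yaw] about the fixed x, y, z axes, in that order (R = Rz(yaw) Ry(pitch) Rx(roll)).
In Python, from plant import movep, move_l, set_joints, gripper_to, hold, inverse_kinematics, observe, get_image, get_calibration, Unreachable, job_done gives the robot as it stands. Calls block until the motion is done:
- movep(position, orientation): joint-space move of the TCP to a pose.
- move_l(position, feed=0.15, rotation=None, max_force=None): straight line of the TCP; rotation=None keeps the orientation; feed is the mean speed in m/s. With max_force (N) it stops when the force on the tool has changed by that much, and returns True; else False.
- set_joints(angles): joint-space move.
- gripper_to(opening, f_grip=None): finger opening in m; f_grip is the grip in N (None keeps the last); returns when the fingers have stopped.
- hold(seconds).
- inverse_kinematics(position, orientation): joint angles nearest the present ones, or None.
- observe(): the state.
- get_image(name): name is "scene" or "top" or "wrist"; returns (picture, depth): 480x640x3 uint8, red, green, blue; 480x640 float32, m along the optical axis (not along the pixel's ray), 0 where there is no reading.
- get_calibration(name): a dict with "intrinsics" (3x3 intrinsics, pixels), "world_from_camera" (4x4, takes a point from camera to world coordinates). Camera axes: x right, y down, z forward; pixel columns grow to the right and rows downward; lengths in m; the calibration is good to about 2 mm. A picture is of the moment at which its call begins: read the wrist's pose just before it. get_calibration takes no time and is no camera call; for the wrist camera it gives the pose at the moment of the call.
A pose or a line that the arm cannot do raises Unreachable and nothing moves.
- job_done(): hands the job in; it is judged then, once.
The state is a dict: "time_s": time; "q": joint angles; "joint_velocities": joint speeds; "joint_torque": joint torques, N m; "eef_pos": TCP position; "tcp_rot": TCP orientation; "ft_force": force on the tool from outside, world axes, zero at the start; "torque": the same for the moment, N m; "opening": finger opening in m; "grasp_force": force on a finger pad.
Only numpy, scipy, OpenCV 4.12 (cv2) and the standard library are available. Lean on these libraries where they do the work, as an engineer would, in place of code of your own. Each camera call takes 0.05 s, during which the arm holds its last target. There are 200 camera calls.

### The job

Lay out the tray for the next eye examination: first set the flat wooden lens box in the middle of the tray, half-way between the steel bowl and the glass jar, with its long side across the tray, and then stand the round black lens centred on top of it. Also stand the dropper bottle upright on the tray half-way between the lens box and the bowl, and the paper carton upright half-way between the lens box and the jar, all in one straight row along the middle of the tray. Leave the contact-lens case and the ointment pot where they are, and let go of everything.

Things in the scene. Friction and masses are not known exactly. Their poses are not given: they have to be found in the camera images.
- tray_mid (a point): Low steel instrument tray, 460 x 190 mm, fixed to the table, with a rim 12 mm high and 4 mm thick all round. This point is the centre of its inner floor, 4 mm above the table; x runs along the tray's long side (either landmark may be at +x), y across it, z up. The bowl and the jar stand on its long centre line, 170 mm either side of this point.
- bowl: Open round steel bowl, 90 mm across the rim, 42 mm high, fixed on the tray near one end (either end). Origin: centre of its underside, on the tray floor.
- jar: Round glass jar of cotton balls with a steel lid and knob, 80 mm in diameter, 90 mm high with its knob, fixed on the tray near the other end. Origin: centre of its underside, on the tray floor.
- lensbox_center (a point): Loose flat closed wooden lens box with a small brass clasp, 66 mm long (its x), 44 mm wide (its y), 28 mm high (its z, up), flat top, about 90 g, lying on the table. This point is its centre, half-way up.
- lens_center (a point): Loose condensing lens: a round black mount, 40 mm in diameter, 26 mm high, with a glass dome 4 mm higher on top, about 35 g, standing flat on the table. This point is on its axis, 13 mm above its underside, z up along its axis. Sides are straight from 4 to 22 mm above the underside.
- dropper_center (a point): Loose white eye-dropper bottle with a grey nozzle cap, standing upright: body 28 mm in diameter up to 42 mm, cap 19 mm narrowing to 15 mm, 66 mm high in all, about 25 g. This point is on its axis 33 mm above its underside, z up.
- carton_center (a point): Loose small upright white paper carton with a grey band, 36 mm (its x) by 24 mm (its y), 66 mm high (its z, up), about 30 g. This point is its centre, half-way up.
- clcase_center (a point): Loose white contact-lens case, two round wells side by side, 66 x 30 mm, 14 mm high. To be left alone. This point is its centre, half-way up.
- pot_center (a point): Loose ointment pot, amber glass with a broad white lid, 48 mm in diameter, 36 mm high. To be left alone. This point is its centre, half-way up.
Not all that is in view belongs to the job. Leave any yellow look-alike of the part that bears lens_center alone.

How it is judged:
On the way, in this order (a step that is already met when the one before it is completed fails the run):
1. the lens box is set down in the middle of the tray, its long side across it, and let go (horizontal distance between lensbox_center and tray_mid below 0.015 m and z of lensbox_center in the frame of tray_mid between 0.009 and 0.019 m and angle between lensbox_center's own z axis and vertical below 0.12 rad and angle between the x axis of lensbox_center and the y axis of tray_mid, either way round below 0.26 rad and contact force between lensbox and the fingers below 0.1 N and linear speed of lensbox below 0.02 m/s and angular speed of lensbox below 0.3 rad/s), for 0.2 s.
2. the lens stands centred on the lens box in the middle of the tray, let go (horizontal distance between lensbox_center and tray_mid below 0.015 m and z of lensbox_center in the frame of tray_mid between 0.009 and 0.019 m and angle between each of lensbox_center, lens_center's own z axis and vertical below 0.12 rad and angle between the x axis of lensbox_center and the y axis of tray_mid, either way round below 0.26 rad and horizontal distance between lens_center and lensbox_center below 0.012 m and z of lens_center in the frame of lensbox_center between 0.022 and 0.032 m and contact force between lens and the fingers below 0.1 N and linear speed of lens below 0.02 m/s and angular speed of lens below 0.3 rad/s), for 0.2 s.
At the end, for the whole second after the job is handed in: Lens box on tray floor within 15 mm of tray centre, long side within 15 deg of across; lens upright on it, centred within 12 mm; bottle and carton upright on tray floor, 70-100 mm inward of bowl and jar, within 15 mm of the tray centre line; all released, at rest (horizontal distance between lensbox_center and tray_mid below 0.015 m and z of lensbox_center in the frame of tray_mid between 0.009 and 0.019 m and angle between each of lensbox_center, lens_center, dropper_center, carton_center's own z axis and vertical below 0.12 rad and angle between the x axis of lensbox_center and the y axis of tray_mid, either way round below 0.26 rad and horizontal distance between lens_center and lensbox_center below 0.012 m and z of lens_center in the frame of lensbox_center between 0.022 and 0.032 m and horizontal distance between dropper_center and bowl between 0.07 and 0.1 m and y of dropper_center in the frame of tray_mid between -0.015 and 0.015 m and x of dropper_center in the frame of tray_mid between -0.105 and 0.105 m and z of dropper_center in the frame of tray_mid between 0.028 and 0.038 m and horizontal distance between carton_center and jar between 0.07 and 0.1 m and y of carton_center in the frame of tray_mid between -0.015 and 0.015 m and x of carton_center in the frame of tray_mid between -0.105 and 0.105 m and z of carton_center in the frame of tray_mid between 0.028 and 0.038 m and linear speed of each of lensbox, lens, dropper, carton below 0.02 m/s and angular speed of each of lensbox, lens, dropper, carton below 0.3 rad/s); the robot touches nothing.
It fails at once if the contact-lens case is moved by more than 25 mm (distance of clcase_center from where it was at the start of the episode above 0.025 m).
It fails at once if the ointment pot is moved by more than 25 mm (distance of pot_center from where it was at the start of the episode above 0.025 m).
It also fails if it takes over 120 s, if anything falls off the work surface, if the arm or the gripper's body presses on something with over 40 N, if the wrist force passes 120 N, or if a joint passes its speed limit or range.

## Working session

There is one attempt and no reset: what is moved stays moved. The work goes in short steps, each a Python script; the robot and the scene stay as the last script left them, time stands still between calls to the robot, and variables do not carry over. Pictures are saved under pics/ and viewed, at most 14 in all, crops included, and the job is handed in when it is done.

```bash
mkdir -p pics; python3 - <<'E'
from plant import *
import cv2,numpy as np
for n in("top","scene"):
    p,d=get_image(n);cv2.imwrite(f"pics/{n}0.png",p[:,:,::-1]);np.savez(f"{n}0.npz",p=p,d=d);c=get_calibration(n);print(n,np.round(c["intrinsics"],1).tolist(),np.round(c["world_from_camera"],3).tolist())
s=observe();print(s["time_s"],s["opening"],s["tcp_rot"])
E
```

```text
top [[533.3, 0.0, 320.9], [0.0, 533.3, 243.1], [0.0, 0.0, 1.0]] [[-0.021, -0.996, 0.09, 0.459], [-1.0, 0.02, -0.012, -0.026], [0.01, -0.09, -0.996, 0.924], [0.0, 0.0, 0.0, 1.0]]
scene [[471.3, 0.0, 322.0], [0.0, 471.3, 237.9], [0.0, 0.0, 1.0]] [[0.529, 0.643, -0.554, 1.028], [0.849, -0.404, 0.342, -0.329], [-0.004, -0.651, -0.759, 0.742], [0.0, 0.0, 0.0, 1.0]]
0.1 0.08587055239498206 [-3.13983189e+00 -2.17589345e-04  3.93800476e-01]
```

View pics/top0.png

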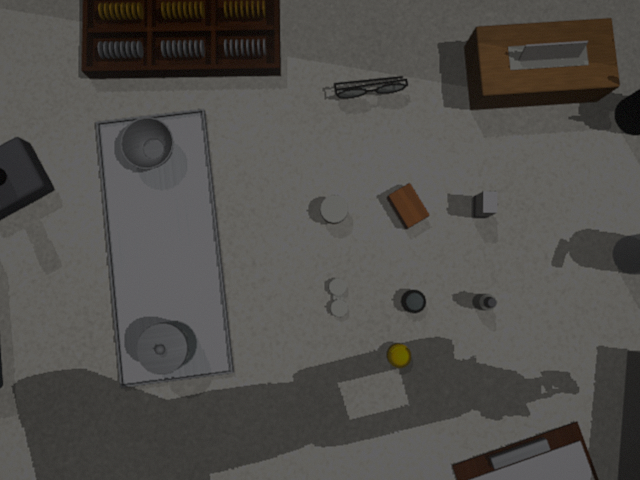

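View pics/scene0.png

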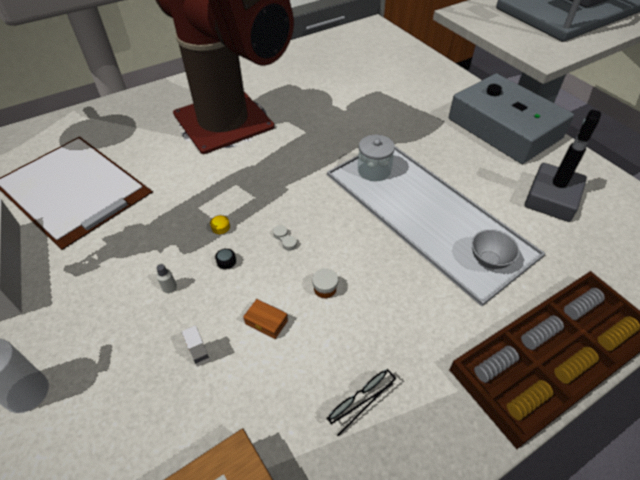

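Top view: bowl (147,143), jar (162,348), lens box (408,206), carton (487,203), dropper (486,302), pot (334,209), contact-lens case (338,298). Two things could be taken for the lens: the black round one at (413,301) and the yellow look-alike at (399,355). I choose the black one. Next I measure by depth segmentation and check with a crop.

```bash
cat > h.py <<'E'
import numpy as np,cv2
from plant import *
def world(d,c):
    K=c["intrinsics"];T=c["world_from_camera"];v,u=np.indices(d.shape)
    P=np.stack([(u-K[0,2])/K[0,0]*d,(v-K[1,2])/K[1,1]*d,d],-1)
    return P@np.array(T)[:3,:3].T+np.array(T)[:3,3]
def blobs(W,d,lo,hi,box,amin=25):
    m=((d>0)&(W[...,2]>lo)&(W[...,2]<hi)&(W[...,0]>box[0])&(W[...,0]<box[1])&(W[...,1]>box[2])&(W[...,1]<box[3])).astype(np.uint8)
    n,l,s,c=cv2.connectedComponentsWithStats(m,connectivity=4)
    for i in range(1,n):
        if s[i,4]<amin: continue
        P=W[l==i];z=np.percentile(P[:,2],90);Q=P[P[:,2]>z-.006]
        (cx,cy),(w,h),a=cv2.minAreaRect((Q[:,:2]*1000).astype(np.float32))
        print("px",np.round(c[i]).astype(int),"n",s[i,4],"ztop %.4f"%z,"c %.4f %.4f"%(cx/1000,cy/1000),"mean",np.round(Q[:,:2].mean(0),4),"size %.0f x %.0f a %.1f"%(w,h,a))
E
python3 - <<'E'
from h import *
f=np.load("top0.npz");d=f["d"];p=f["p"];W=world(d,get_calibration("top"))
print("table z",[np.round(W[v,u],4).tolist() for v,u in((250,290),(250,450),(330,350))],"tray",np.round(W[250,170],4))
blobs(W,d,.010,.2,(.2,.8,-.4,.02))
blobs(W,d,.018,.2,(.15,.75,.1,.45))
print('rim');blobs(W,d,.010,.02,(.15,.75,.1,.45))
cv2.imwrite("pics/crop.png",cv2.resize(np.clip(p[170:380,300:510,::-1].astype(float)*1.6,0,255).astype(np.uint8),(600,600),interpolation=cv2.INTER_CUBIC))
E
```

```text
table z [[0.5311, 0.0165, -0.0001], [0.5253, -0.2617, 0.001], [0.3913, -0.0842, -0.0009]] tray [0.535  0.2231 0.0043]
px [503  93] n 1733 ztop 0.0770 c 0.7873 -0.3524 mean [ 0.787  -0.3508] size 27 x 96 a 1.6
px [342  94] n 86 ztop 0.0398 c 0.7983 -0.0802 mean [ 0.7983 -0.0797] size 3 x 17 a 8.7
px [407 206] n 1069 ztop 0.0305 c 0.6010 -0.1865 mean [ 0.6009 -0.1864] size 66 x 45 a 29.7
px [484 204] n 590 ztop 0.0680 c 0.5979 -0.3122 mean [ 0.5974 -0.312 ] size 24 x 37 a 86.5
px [333 209] n 634 ztop 0.0384 c 0.5963 -0.0595 mean [ 0.5958 -0.0593] size 46 x 47 a 88.6
px [337 287] n 236 ztop 0.0166 c 0.4645 -0.0630 mean [ 0.4653 -0.063 ] size 27 x 29 a 88.5
px [413 301] n 456 ztop 0.0302 c 0.4384 -0.1897 mean [ 0.4383 -0.1905] size 37 x 37 a 31.2
px [484 302] n 318 ztop 0.0668 c 0.4349 -0.3076 mean [ 0.4349 -0.3068] size 14 x 16 a 0.8
px [338 308] n 240 ztop 0.0165 c 0.4298 -0.0647 mean [ 0.4297 -0.0645] size 27 x 30 a 44.1
px [398 356] n 471 ztop 0.0301 c 0.3487 -0.1621 mean [ 0.3487 -0.1628] size 36 x 36 a 43.9
px [539 441] n 35 ztop 0.0169 c 0.2023 -0.3918 mean [ 0.2022 -0.393 ] size 
[... 700 characters left out ...]
66 x 26 a 0.5
px [103 196] n 75 ztop 0.0141 c 0.6307 0.3370 mean [0.6302 0.3367] size 57 x 5 a 6.2
px [212 200] n 88 ztop 0.0148 c 0.6202 0.1489 mean [0.6196 0.1488] size 69 x 4 a 5.8
px [108 253] n 185 ztop 0.0136 c 0.5308 0.3261 mean [0.531  0.3262] size 136 x 6 a 5.9
px [217 244] n 83 ztop 0.0141 c 0.5425 0.1406 mean [0.5425 0.1408] size 67 x 4 a 5.9
px [213 341] n 414 ztop 0.0141 c 0.3879 0.1417 mean [0.3789 0.1475] size 103 x 219 a 62.4
px [115 333] n 50 ztop 0.0140 c 0.3970 0.3117 mean [0.3966 0.3121] size 35 x 5 a 4.0
px [119 367] n 99 ztop 0.0138 c 0.3416 0.3066 mean [0.3399 0.3058] size 72 x 6 a 7.3
px [141 384] n 78 ztop 0.0141 c 0.3111 0.2682 mean [0.3111 0.2679] size 4 x 58 a 5.7
```

View pics/crop.png

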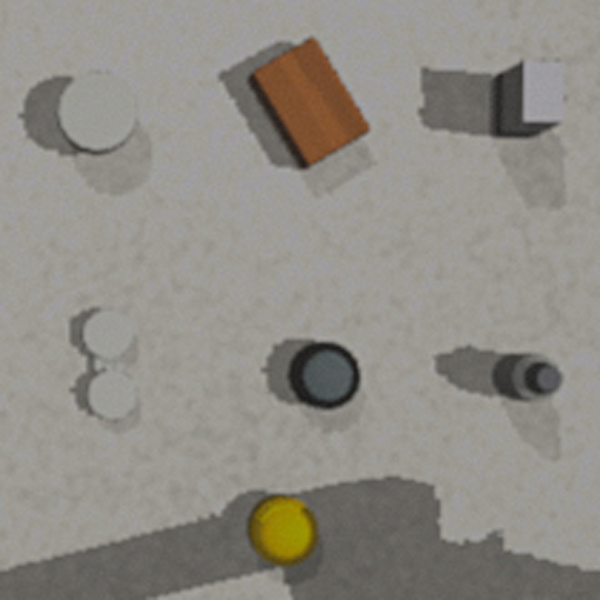

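The crop shows the black lens at (325,375) and the yellow look-alike at (283,530). The sizes match the list: box 66x45, carton 24x37, bowl–jar distance 338 mm, tray turned by about 6.2°. Next I touch the table to get the fingertip offset, then place the box.

```bash
cat >> h.py <<'E'
B=np.array([.7089,.2527]);J=np.array([.3744,.2161]);T=(B+J)/2;e=(B-J)/np.linalg.norm(B-J);th=np.arctan2(e[1],e[0])
def go(xy,z,yaw): movep([*map(float,xy),z],[np.pi,0,yaw])
def lin(xy,z,feed=.15,mf=None): return move_l([float(xy[0]),float(xy[1]),z],feed=feed,max_force=mf)
def pick(xy,yaw,ztcp,op,f,up=.2):
    gripper_to(op); go(xy,.16,yaw); lin(xy,ztcp+.02,.25); lin(xy,ztcp,.06)
    gripper_to(0.,f_grip=f); s=observe(); lin(xy,up,.2)
    o=observe()["opening"]; print("grip",round(s["opening"],4),round(o,4),round(s["grasp_force"],1),"t",round(s["time_s"],1)); return o
def place(xy,yaw,ztcp,op,up=.2):
    go(xy,up,yaw); lin(xy,ztcp+.012,.2); hold(.2); r=lin(xy,ztcp-.003,.02,3)
    z=observe()["eef_pos"][2]; gripper_to(op); hold(.2); lin(xy,up,.15)
    print("placed contact",r,"z",round(z,4),"expected",ztcp,"t",round(observe()["time_s"],1))
E
python3 - <<'E'
from h import *
xy=(.50,-.25);yaw=.52
gripper_to(.05);go(xy,.1,yaw);lin(xy,.02);r=lin(xy,-.012,.015,3);s=observe();print("touch",r,s["eef_pos"],s["opening"],s["ft_force"]);lin(xy,.1)
E
```

```text
touch True [ 0.49993893 -0.24997602 -0.00299561] 0.050193953459562714 [-1.06019917  0.56190285  5.76870762]
```

```bash
python3 - <<'E'
from h import *
o=pick((.6010,-.1865),np.radians(29.7),.001,.075,40)
if o>.035:
    place(T,th+np.pi/2,.005,.07)
    go((.44,-.19),.2,0.)
    p,d=get_image("top");W=world(d,get_calibration("top"));print(T,th);blobs(W,d,.02,.2,(.45,.63,.15,.32));blobs(W,d,.01,.2,(.4,.66,-.35,.02))
    p,d=get_image("scene");cv2.imwrite("pics/s1.png",p[:,:,::-1])
E
```

```text
grip 0.0431 0.0428 42.6 t 7.6
placed contact True z 0.0055 expected 0.005 t 14.2
[0.54165 0.2344 ] 0.10898350018091288
px [160 246] n 1082 ztop 0.0341 c 0.5399 0.2346 mean [0.5397 0.2339] size 44 x 67 a 6.1
px [484 204] n 594 ztop 0.0681 c 0.5979 -0.3124 mean [ 0.5973 -0.312 ] size 24 x 36 a 86.6
px [333 209] n 636 ztop 0.0382 c 0.5961 -0.0595 mean [ 0.5958 -0.0593] size 46 x 48 a 88.7
px [337 287] n 232 ztop 0.0169 c 0.4653 -0.0630 mean [ 0.4655 -0.0628] size 27 x 27 a 88.8
px [412 293] n 70 ztop 0.0282 c 0.4533 -0.1886 mean [ 0.4528 -0.1887] size 23 x 8 a 88.8
px [338 308] n 238 ztop 0.0163 c 0.4294 -0.0643 mean [ 0.4297 -0.0645] size 27 x 29 a 43.6
```

View pics/s1.png

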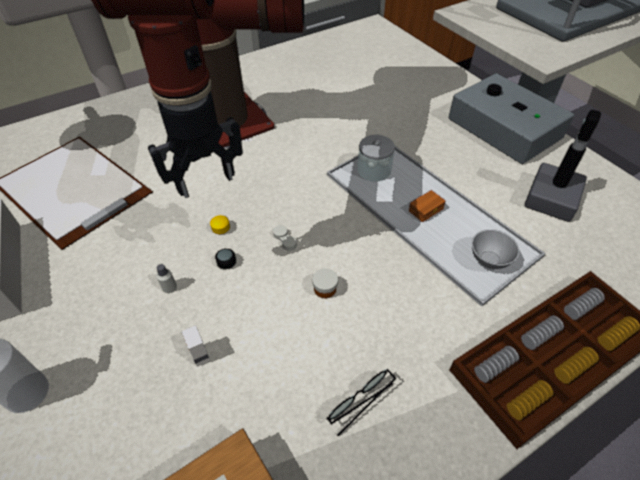

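The box is at (427,205) on the tray, within 2 mm of the centre. Next comes the lens.

```bash
python3 - <<'E'
from h import *
o=pick((.4383,-.1900),0.,.0,.06,25)
if o>.035:
    place((.5402,.2344),th,.032,.06,up=.2)
    go((.435,-.307),.2,0.)
    p,d=get_image("top");W=world(d,get_calibration("top"));blobs(W,d,.045,.2,(.45,.63,.15,.32));blobs(W,d,.02,.04,(.45,.63,.15,.32));
    p,d=get_image("scene");cv2.imwrite("pics/s2.png",cv2.resize(p[120:300,330:570,::-1],(800,600)))
E
```

```text
grip 0.0389 0.0391 25.3 t 18.0
placed contact True z 0.0324 expected 0.032 t 24.2
px [156 245] n 489 ztop 0.0618 c 0.5398 0.2322 mean [0.5395 0.2323] size 37 x 36 a 70.3
px [162 247] n 573 ztop 0.0340 c 0.5401 0.2344 mean [0.5386 0.23  ] size 44 x 67 a 5.5
```

View pics/s2.png

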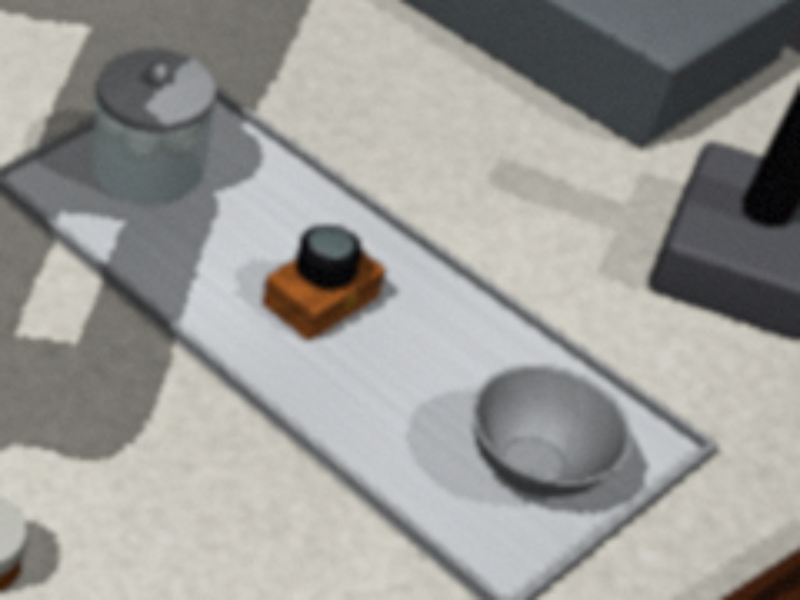

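The lens at (330,255) in the crop stands upright and centred on the box, about 2 mm off. Next are the dropper and the carton.

```bash
python3 - <<'E'
from h import *
P=T+.085*e;C=T-.085*e
o=pick((.4349,-.3072),0.,.010,.06,20)
assert o>.022
place(P,th,.014,.06)
o=pick((.5979,-.3122),np.radians(-3.5),.026,.055,20)
assert o>.018
place(C,th,.030,.05)
go((.44,-.25),.25,0.)
p,d=get_image("top");W=world(d,get_calibration("top"));print(P,C);blobs(W,d,.05,.2,(.42,.67,.15,.32))
p,d=get_image("scene");cv2.imwrite("pics/s3.png",cv2.resize(p[120:300,330:570,::-1],(800,600)))
E
```

```text
grip 0.0271 0.0272 19.9 t 28.4
placed contact True z 0.0144 expected 0.014 t 35.4
grip 0.0234 0.0239 25.9 t 39.1
placed contact True z 0.0303 expected 0.03 t 45.7
[0.62614571 0.24364527] [0.45715429 0.22515473]
px [150 193] n 137 ztop 0.0710 c 0.6253 0.2423 mean [0.625  0.2418] size 14 x 15 a 81.5
px [156 245] n 470 ztop 0.0619 c 0.5386 0.2335 mean [0.5394 0.2328] size 36 x 34 a 88.9
px [160 296] n 417 ztop 0.0715 c 0.4567 0.2239 mean [0.4567 0.2235] size 36 x 25 a 6.3
```

View pics/s3.png

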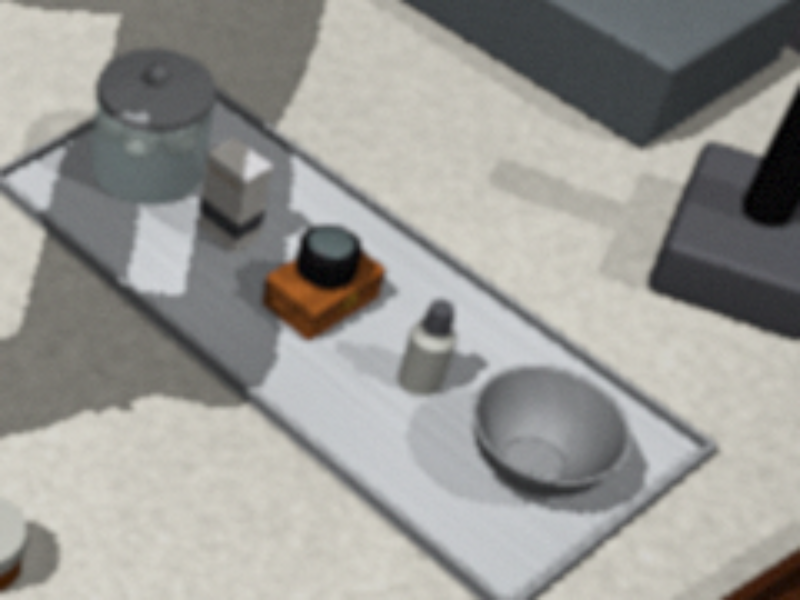

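The carton (235,190), lens on box (330,270) and bottle (430,350) all stand in a row, within about 2 mm of their targets. I'm handing in.

```bash
python3 -c "
from plant import *
print(job_done())"
```

```text
the job is handed in; nothing more can be done
None
```

I laid out the tray as asked and handed the job in after about 46 s of robot time: the lens box, lens, bottle and carton all measured within about 3 mm of their targets, and the contact-lens case and ointment pot were left alone; the hand-in call returned no verdict.

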